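# Change a vaccine cool box over from dead mains to battery at an interlocked switch box

### The arm

A 7-joint arm with a two-finger parallel gripper is mounted at the origin on a cart in front of the work surface, level with it; the furniture and walls round the work are solid. World frame = base frame: x ahead of the robot, y to its left, z up, the work surface at z = 0. Lengths are in m, angles in rad, forces in N, time in s.
With the tool pointing down it reaches from about 0.4 to 0.85 m from the base axis. Payload 10.4 kg.
Tool frame: the origin (TCP) lies at the very end of the fingers, on their centre line; the grasp point (between the pads) lies grasp_offset behind it (grasp_offset is the distance from the TCP to the grasp point, in m); z points along the fingers, y is the direction in which the jaws open and shut (so a half turn about z gives the same grasp; the last joint's range is limited). The gripper opens to 85 mm and grips with 20 to 120 N. Pads are 22 mm wide; open, the fingers measure 114 mm over their backs; the gripper's body (76 mm by 85 mm) begins 54 mm behind the grasp point. The pads swing forward as they close: fully open they stand 13 mm farther back than shut.
Start: joints at [-1.269, 0.332, -0.065, 1.46, 0.022, 1.35, -0.088], TCP at [0.199, 0.592, 0.231] pointing down, gripper open.
Joint ranges: [-2.6, 2.6], [-0.5, 2.12], [-1.47, 1.34], [0.16, 2.42], [-1.27, 4.41], [0.06, 2.06], [-2.6, 2.6]. Speed limits (rad/s): [2.22, 2.22, 2.79, 2.79, 3.14, 3.14, 3.14].

### API

Orientations are given as a unit quaternion [w, x, y, z].
In Python, from plant import get_state, snapshot, calibration, sign_off, grasp_offset gives the robot as it stands.
- The arm moves only by the tool carry_out, never from a script. Its arguments are lists of equal length, an entry for each row: "linear": the shift along the tool's x, y, z in m, a list of three; "twist": the turn, a rotation vector about the tool's x, y, z in degrees, a list of three. In form: {"linear": [[tx, ty, tz], ...], "twist": [[wx, wy, wz], ...]}. A call has 1 to 20 rows; each row is the pose to reach, as a shift and turn from the pose commanded when the call began, along the tool's axes at that moment; what a row does not reach only later rows make up. A row lasts 1/8 s, in which the tool goes at most 62.5 mm and 10.7 degrees, less where a joint would pass 70% of its speed; a pose out of reach is approached as far as the arm can. A call with a gripper value outside its range is refused whole. "grip" is the opening, from -1 (shut) to 1 (fully open), set as the call begins (left out, the last holds). The fingers move at their own pace and stop on an object; "squeeze" is the grip in N (left out, the last holds). Time passes only in rows, so rows that repeat a pose let the fingers close. It gives the time, the measured TCP pose, the force and the opening at its end, in the units of the state.
- get_state(): the state, without advancing time (a new reading comes with each control period).
- snapshot(name): name is "scene" or "top" or "wrist"; returns the picture (420x560x3 uint8, red, green, blue); there is no depth.
- calibration(name): a dict with "fx", "fy", "cx", "cy" (pixels), "extrinsics" (4x4, takes a point from world to camera coordinates). Camera axes: x right, y up, looking along -z (the intrinsics and any distortion apply to the point x, -y, -z); pixel columns grow to the right and rows downward; lengths in m; the calibration is good to about 2 mm. A picture is of the moment at which its call begins: read the wrist's pose just before it. calibration takes no time and is no camera call; for the wrist camera it gives the pose at the moment of the call.
- sign_off(): hands the job in, once; it reports no verdict.
The state is a dict: "clock": time; "joint_positions": joint angles; "qvel": joint speeds; "joint_efforts": joint torques, N m; "tcp_pos": TCP position; "tcp_rot": TCP orientation; "ft_force": force on the tool from outside, world axes, zero at the start; "torque": the same for the moment, N m; "gripper_width": finger opening in m.
Only numpy, scipy, OpenCV 4.12 (cv2) and the standard library are available. Lean on these libraries where they do the work, as an engineer would, in place of code of your own. Each camera call takes 0.05 s, during which the arm holds its last target. There are 200 camera calls.

### The job

The mains has failed: at the grey switch box change the vaccine cool box over to battery. Put the red mains lever fully off, slide the yellow interlock plate fully home to the side away from its knob so that it uncovers the battery levers, then put one blue battery lever fully on; inside, the charger keeps the levers of batteries that are not charged bolted and nothing outside shows which, so feel for one that is free and let the others stay off. Never force any part, and do not disturb the things standing round the box.

Things in the scene. Friction and masses are not known exactly. Their poses are not given: they have to be found in the camera images.
- changeover_box: grey switch box fixed to the table, 142 (x) x 292 (y) mm, flat top 62 mm up; origin at the centre of its underside, x from the louvred front to the rear, y along the row of levers, z up. Three black battery packs (48 wide, 49 high) stand out 44 mm at the rear, below the top. Points below are in this frame. Never press on the box or its parts with more than 25 N
- mains_lever (a joint): angle (rad) of the lever with the red grip: 0 fully off (leans 0.5 rad to -x), 1.0 fully on (leans 0.5 rad to +x); hard stops; stays where left; takes 2 to 4 N at the grip. Pivots about an axis along y at x = 0, y = 69, z = 40 mm; ends 80 mm from it; grip 18 (x) x 22 (y) mm over its last 40 mm. Starts on. Over about 0.1 rad from off it blocks the plate
- battery_lever_a (a joint): angle (rad) of the blue lever next to the mains lever, pivot at y = 13 mm: 0 fully off, 1.0 fully on, shaped like the mains lever. The plate blocks it until home; it may also be bolted inside. A blocked lever gives about 0.13 rad (some 10 mm at the tip) and then stops dead; a free one swings over with 2 to 4 N
- battery_lever_b (a joint): angle (rad) of the middle blue lever, pivot at y = -43 mm: like battery_lever_a. Just one of the three blue levers is free once the plate is home
- battery_lever_c (a joint): angle (rad) of the blue lever at the -y end, pivot at y = -99 mm: like battery_lever_a
- interlock_plate (a joint): travel (m) of the yellow comb-shaped plate on the box over the on side of the lever slots, its top 67 mm up: 0 at its +y stop (blocks the blue levers), 0.028 at its -y stop (home: blue levers uncovered, mains lever held off). Slides to -y with about 4 N, stays where left; its notches clear a lever by 3 mm either side
- mains_lever_tip (a point): centre of the end of the red lever, on its middle line
- battery_lever_a_tip (a point): centre of the end of the blue lever next to the mains lever
- battery_lever_b_tip (a point): centre of the end of the middle blue lever
- battery_lever_c_tip (a point): centre of the end of the blue lever at the -y end
- plate_knob (a point): top centre of the black knob (19 mm in diameter, 31 mm tall) on the plate's +y end: at x = 30 mm, y = 125 mm less the plate's travel, 98 mm above the table
- measuring_cup: clear 39 mm dosing cup, 38 mm tall, standing by the box; origin under its centre; leave alone
- stamp: brown date stamp, 23x48x69 mm, standing by the box; origin under its centre; leave alone
- vial: vial with a red cap, 16 mm in diameter, 39 mm tall, standing by the box; origin under its centre; leave alone
- plaster_roll: tan roll of tape, 62 mm in diameter, 26 mm tall, lying by the box; origin under its centre; leave alone

How it is judged:
On the way, in this order (a step that is already met when the one before it is completed fails the run):
1. the mains lever is fully off (value of joint mains_lever below 0.06 rad), for 0.1 s.
2. the interlock plate is fully home (value of joint interlock_plate above 0.026 m), for 0.1 s.
3. one battery lever is fully on (value of joint any of battery_lever_a, battery_lever_b, battery_lever_c above 0.94 rad), for 0.1 s.
At the end, for the whole second after the job is handed in: the mains lever is within 0.06 rad of off, the plate within 2 mm of its home stop, exactly one battery lever within 0.06 rad of fully on and the other two left off (a blocked one anywhere in its play, below 0.25 rad) (value of joint mains_lever below 0.06 rad and value of joint interlock_plate above 0.026 m and ((value of joint battery_lever_a above 0.94 rad and value of joint each of battery_lever_b, battery_lever_c below 0.25 rad) or (value of joint battery_lever_b above 0.94 rad and value of joint each of battery_lever_a, battery_lever_c below 0.25 rad) or (value of joint battery_lever_c above 0.94 rad and value of joint each of battery_lever_a, battery_lever_b below 0.25 rad))); the robot touches nothing.
It fails at once if the robot presses on the switch box or any part of it with more than 25 N (contact force between any of the fingers, the arm and changeover_box above 25 N).
It fails at once if a bystander is moved by more than 15 mm (distance of any of measuring_cup, stamp, vial, plaster_roll from where it was at the start of the episode above 0.015 m).
It also fails if it takes over 64 s, if anything falls off the work surface, if the arm or the gripper's body presses on something with over 40 N, if the wrist force passes 120 N, or if a joint passes its speed limit or range.

## Working session

There is one attempt and no reset: what is moved stays moved. The work goes in short steps, Python scripts to look and compute and a tool call to move; the robot and the scene stay as the last step left them, time stands still between calls to the robot, and variables do not carry over. Pictures are saved under pics/ and viewed, about 8 in all and at most 12, crops included, and the job is handed in when it is done.

Besides the shell and the picture viewer there is one more tool, called after "Request:" as name(argument=value, ...) on one line, values as JSON. carry_out: Moves the arm, as the interface text tells. Its arguments: {"type":"object","properties":{"linear":{"type":"array"},"twist":{"type":"array"},"grip":{"type":"number"},"squeeze":{"type":"number"}},"required":["linear","twist"]}

```bash
ls; mkdir -p pics
python3 - <<'E'
from plant import *
import cv2
s=get_state()
print({k:(v if not hasattr(v,'tolist') else v) for k,v in s.items()}, grasp_offset)
for n in("scene","top"):
    cv2.imwrite(f"pics/{n}0.png",snapshot(n)[:,:,::-1]); c=calibration(n); print(n,c)
E
```

```text
pics
{'clock': 0.0, 'joint_positions': array([-1.26861745,  0.3329108 , -0.06468405,  1.46092095,  0.02159491,
        1.34988422, -0.08851824]), 'qvel': array([-0.00205574,  0.00038473,  0.00023903, -0.00125823,  0.00153985,
       -0.00079509, -0.00037103]), 'joint_efforts': array([-3.61949487e-04, -6.25439501e+01,  4.91047371e-02, -3.91619897e+01,
        1.63028785e-02,  9.74088121e-03,  2.39856348e-05]), 'tcp_pos': array([0.19933309, 0.59197851, 0.23050129]), 'tcp_rot': array([-8.35874187e-05,  1.61683477e-01,  9.86842411e-01, -7.09177625e-04]), 'ft_force': array([ 0.32712073, -0.36331942, -0.51640666]), 'torque': array([0.02098532, 0.04514117, 0.05395651]), 'gripper_width': 0.08548499903260394} 0.0187
scene {'fx': 497.59905958274004, 'fy': 497.59905958274004, 'cx': 284.7131161867411, 'cy': 210.21764479192677, 'extrinsics': array([[ 0.82417205, -0.56599217, -0.01983181, -0.40166839],
       [ 0.38753675,  0.53808607,  0.74851763, -0.32999337],
       [-0.4129839 , -0.62459286,  0.66281827, -0.81358133],
       [ 0.        ,  0.        ,  0.        ,  1.        ]])}
top {'fx': 460.8620009620596, 'fy': 460.8620009620596, 'cx': 277.1897820020499, 'cy': 206.9773963835096, 'extrinsics': array([[-0.02266503, -0.99965282,  0.01343629,  0.07861272],
       [ 0.98809955, -0.02035383,  0.15246311, -0.55248242],
       [-0.1521367 ,  0.01673197,  0.98821782, -1.09031072],
       [ 0.        ,  0.        ,  0.        ,  1.        ]])}
```

```bash
python3 -c "
import cv2,numpy as np
a=[cv2.imread(f'pics/{n}0.png') for n in('scene','top')]
print(a[0].shape)"
```

```text
(420, 560, 3)
```

View pics/top0.png

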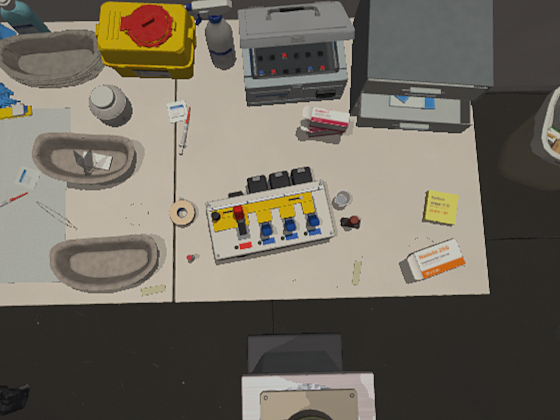

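View pics/scene0.png

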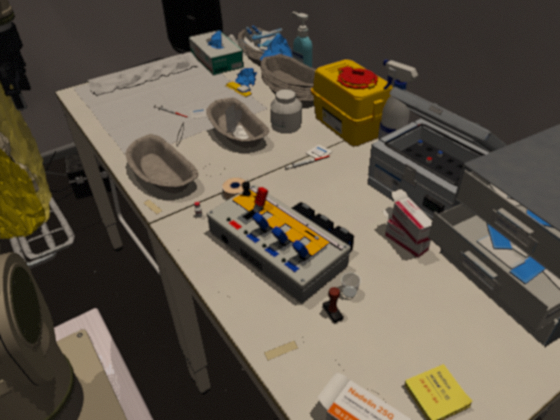

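The top view shows the box centred near (270,222), with the red lever at (240,215), the knob at (216,216), blue levers at (266,230), (291,226) and (313,220), and the packs at the rear (far side). The tape is at (182,213), the vial at (191,258), the cup at (341,199) and the stamp at (350,222). I'll get a coarse box pose from these pixels, then look closer with the wrist camera.

```bash
cat > h.py <<'E'
import numpy as np, cv2
from plant import *
from scipy.spatial.transform import Rotation as R
def cam(n):
    c=calibration(n); E=np.array(c["extrinsics"]); return c,E
def ray(ce,uv):
    c,E=ce; uv=np.atleast_2d(np.float64(uv))
    d=np.c_[(uv[:,0]-c["cx"])/c["fx"],-(uv[:,1]-c["cy"])/c["fy"],-np.ones(len(uv))]
    return -E[:3,:3].T@E[:3,3], d@E[:3,:3]
def onz(ce,uv,z):
    o,d=ray(ce,uv); return o+d*((z-o[2])/d[:,2])[:,None]
def proj(ce,P):
    c,E=ce; p=np.atleast_2d(P)@E[:3,:3].T+E[:3,3]
    return np.c_[c["cx"]-c["fx"]*p[:,0]/p[:,2], c["cy"]+c["fy"]*p[:,1]/p[:,2]]
def tri(c1,u1,c2,u2):
    o1,d1=ray(c1,u1);o2,d2=ray(c2,u2);out=[]
    for a,b in zip(d1,d2):
        t=np.linalg.lstsq(np.c_[a,-b],o2-o1,rcond=None)[0]
        p,q=o1+a*t[0],o2+b*t[1]; out.append(np.r_[(p+q)/2,np.linalg.norm(p-q)])
    return np.array(out)
def q2R(q): return R.from_quat(np.r_[q[1:],q[0]])
def blobs(im,lo,hi,amin=20):
    hsv=cv2.cvtColor(im,cv2.COLOR_RGB2HSV); m=cv2.inRange(hsv,lo,hi)
    n,l,s,c=cv2.connectedComponentsWithStats(m); return m,[(s[i,4],c[i].round(1)) for i in range(1,n) if s[i,4]>=amin]
E
python3 - <<'E'
from h import *
t=cam("top"); s=cam("scene")
im=cv2.imread("pics/top0.png"); 
print(onz(t,[[207,205],[328,180],[334,242],[216,261]],.062))
print(onz(t,[[182,213],[191,261],[341,205],[350,224]],0))
print(tri(t,[[216,216]],s,[[246,186]]))
a=cv2.resize(im[150:290,160:380],None,fx=3.6,fy=3.6,interpolation=cv2.INTER_CUBIC)
cv2.imwrite("pics/topc.png",a)
E
```

```text
[[ 0.55925056  0.23593327  0.062     ]
 [ 0.61492956 -0.0583861   0.062     ]
 [ 0.46354242 -0.06676388  0.062     ]
 [ 0.42467443  0.21462479  0.062     ]]
[[ 0.55001564  0.30767417  0.        ]
 [ 0.42847534  0.28421021  0.        ]
 [ 0.56224724 -0.09719575  0.        ]
 [ 0.5129585  -0.11795048  0.        ]]
[[0.52926102 0.21119262 0.08681285 0.0012864 ]]
```

View pics/topc.png

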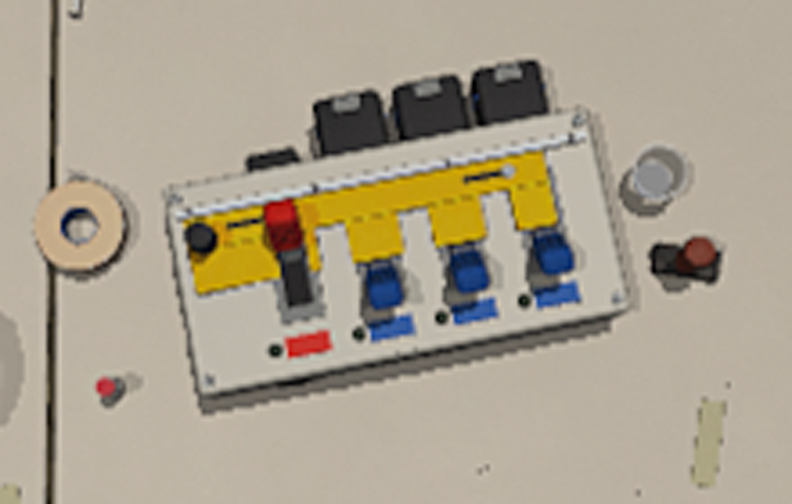

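The crop sharpens the box's top corners: (168,190), (585,108), (632,310) and (203,395) in crop pixels. Next I move the wrist camera above the box.

```bash
cat >> h.py <<'E'
def mv(p,yaw,s=None):
    """shift/twist from the present pose to world p, tool y at yaw+90deg (tool down)"""
    s=s or get_state(); R0=q2R(s["tcp_rot"]); u=np.deg2rad(yaw)
    c,n=np.cos(u),np.sin(u)
    R1=R.from_matrix(np.array([[-c,-n,0],[-n,c,0],[0,0,-1]]).T)
    return (R0.inv().apply(np.array(p)-s["tcp_pos"])).round(4),np.rad2deg((R0.inv()*R1).as_rotvec()).round(2)
E
python3 - <<'E'
from h import *
t=cam("top")
c=onz(t,np.array([[168,190],[585,108],[632,310],[203,395]])/3.6+[160,150],.062)[:,:2]
print(c, c.mean(0),[np.linalg.norm(c[i]-c[i-3]) for i in range(4)])
y=(c[0]-c[1])+(c[3]-c[2]); print(np.rad2deg(np.arctan2(-y[0],y[1])))
w=cam("wrist"); s=get_state(); o=-w[1][:3,:3].T@w[1][:3,3]
print(o, q2R(s["tcp_rot"]).inv().apply(o-s["tcp_pos"]), q2R(s["tcp_rot"]).inv().apply(-w[1][2,:3]),w[0]["fx"])
print(mv([.5,.08,.32],10.6))
E
```

```text
[[ 0.56469225  0.23673781]
 [ 0.6151952  -0.04496047]
 [ 0.47754652 -0.07107689]
 [ 0.42765963  0.21369895]] [0.5212734  0.08359985] [np.float64(0.28618957073256523), np.float64(0.14010434132626598), np.float64(0.28911239763929286), np.float64(0.1389558462199971)]
10.049546942883367
[0.12462355 0.6178064  0.37412291] [ 0.07904281  0.00042504 -0.14353656] [-3.09199430e-01 -4.87756218e-04  9.50997095e-01] 341.02231259926344
(array([-0.4483, -0.3894, -0.0889]), array([-7.000e-02, -1.000e-02, -2.921e+01]))
```

Request:
carry_out(linear=[[-0.45,-0.33,-0.02],[-0.45,-0.33,-0.02],[-0.45,-0.33,-0.02],[-0.45,-0.33,-0.02],[-0.45,-0.33,-0.02],[-0.45,-0.33,-0.02],[-0.45,-0.33,-0.02],[-0.45,-0.33,-0.02],[-0.45,-0.33,-0.02],[-0.45,-0.33,-0.02],[-0.45,-0.33,-0.02],[-0.45,-0.33,-0.02],[-0.45,-0.33,-0.02]], twist=[[0,0,-28.9],[0,0,-28.9],[0,0,-28.9],[0,0,-28.9],[0,0,-28.9],[0,0,-28.9],[0,0,-28.9],[0,0,-28.9],[0,0,-28.9],[0,0,-28.9],[0,0,-28.9],[0,0,-28.9],[0,0,-28.9]], grip=-1)

```text
clock: 1.72
tcp_pos: [0.5201, 0.137, 0.2513]
tcp_rot: [-0.0, -0.091, 0.996, 0.0]
ft_force: [-1.4, -0.4, 0.5]
gripper_width: 0.0001
```

Run:
```python
from h import *
import pickle
w=cam("wrist"); im=snapshot("wrist"); s=get_state()
pickle.dump((w,im),open("w1.pkl","wb")); cv2.imwrite("pics/w1.png",im[:,:,::-1])
print(s["clock"],s["tcp_pos"],s["tcp_rot"],s["qvel"].round(3),s["ft_force"],s["gripper_width"])
```

```text
1.775 [0.52025319 0.1368243  0.25131775] [-6.68559791e-06 -9.04527075e-02  9.95900744e-01  1.22522740e-04] [ 0.002 -0.002  0.003 -0.001  0.002 -0.     0.001] [ 1.04478285 -0.06401182 -0.35442449] -0.0001700851580811814
```

View pics/w1.png

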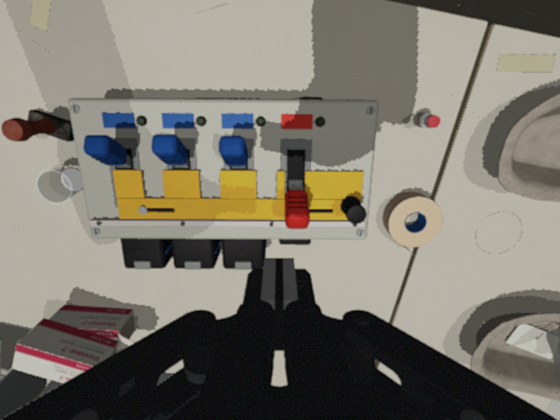

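Wrist view 1 shows the whole box: its top corners are at (70,98), (377,100), (366,240) and (88,238). The red grip is at (297,207), the knob top at (356,212), and the blue grips at (105,149), (170,149) and (233,150). I'll take a second, shifted view for stereo.

Request:
carry_out(linear=[[0,-0.06,0],[0,-0.1,0],[0,-0.1,0],[0,-0.1,0]], twist=[[0,0,0],[0,0,0],[0,0,0],[0,0,0]])

```text
clock: 2.28
tcp_pos: [0.5383, 0.0386, 0.2513]
tcp_rot: [-0.0, -0.09, 0.996, 0.0]
ft_force: [0.4, 1.1, 0.6]
gripper_width: -0.0001
```

Run:
```python
from h import *
import pickle
w=cam("wrist"); im=snapshot("wrist"); s=get_state()
pickle.dump((w,im),open("w2.pkl","wb")); cv2.imwrite("pics/w2.png",im[:,:,::-1])
print(s["clock"],s["tcp_pos"])
w1,i1=pickle.load(open("w1.pkl","rb"))
for i in(i1,im):
    for n,lo,hi in(("blue",(105,120,60),(125,255,255)),("red",(0,170,60),(6,255,255)),("yel",(18,170,100),(30,255,255))):
        print(n,[(int(a),*map(float,c)) for a,c in blobs(i,lo,hi,60)[1] if c[1]<260])
```

```text
2.325 [0.53827576 0.03909958 0.25121638]
blue [(391, 117.8, 119.8), (422, 177.7, 120.5), (421, 237.2, 120.5), (713, 167.6, 149.2), (664, 100.6, 149.5), (675, 233.2, 150.3)]
red [(388, 296.4, 121.0), (763, 296.5, 209.2)]
yel [(6155, 198.3, 196.6), (2158, 330.8, 192.1)]
blue [(401, 224.2, 119.8), (414, 283.5, 120.4), (425, 342.8, 120.5), (686, 219.0, 149.3), (470, 284.5, 144.6), (457, 351.4, 145.6), (97, 506.0, 217.7)]
red [(392, 402.1, 121.0), (854, 405.3, 209.0)]
yel [(6312, 300.9, 196.9), (1943, 434.3, 190.0)]
```

View pics/w2.png

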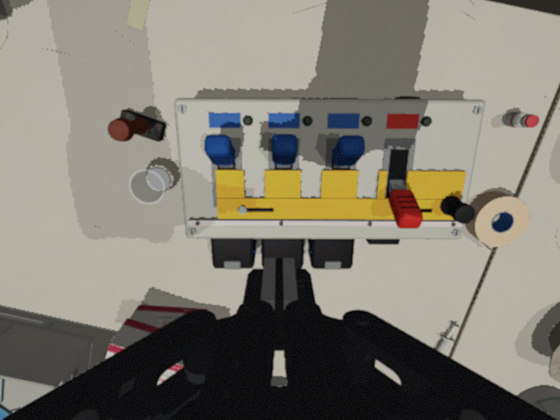

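Wrist view 2 is shifted about 106 px, with the box's near corners at (176,99) and (484,100), the knob top at (466,213) and the red grip end at (408,220). Nothing new shows up near the box.

Run:
```python
from h import *
import pickle
w1,_=pickle.load(open("w1.pkl","rb"));w2,_=pickle.load(open("w2.pkl","rb"))
names="labC labB labA labR cBR cFR cFL cBL screwFR screwFL knob".split()
u1=[[117.8,119.8],[177.7,120.5],[237.2,120.5],[296.4,121],[88,239],[70,98],[377,100],[367,240],[77,107],[374,109],[356,213]]
u2=[[224.2,119.8],[283.5,120.4],[342.8,120.5],[402.1,121],[187,239],[176,99],[484,100],[471,240],[184,107],[478,108],[466,213]]
T=tri(w1,u1,w2,u2)
for n,p in zip(names,T): print(n,p.round(4))
a=onz(w1,u1[:10],.062);b=onz(w2,u2[:10],.062); m=(a+b)/2
print((a-b)[:,:2].round(4))
for k,(i,j) in {"lab":(0,3),"front":(5,6),"back":(4,7),"screw":(8,9)}.items():
    d=m[j]-m[i]; print(k,np.linalg.norm(d),np.rad2deg(np.arctan2(-d[0],d[1])))
c=m[4:8].mean(0); print("centre",c)
yaw=np.deg2rad(10.2); Rb=np.array([[np.cos(yaw),-np.sin(yaw)],[np.sin(yaw),np.cos(yaw)]])
for n,p in zip(names,m): print(n,((p-c)[:2]@Rb*1000).round(1))
print("knob",((T[10,:2]-c[:2])@Rb*1000).round(1))
```

```text
labC [ 4.894e-01 -2.210e-02  6.460e-02  2.000e-04]
labB [4.801e-01 3.280e-02 6.290e-02 2.000e-04]
labA [4.702e-01 8.810e-02 6.220e-02 3.000e-04]
labR [4.606e-01 1.433e-01 6.270e-02 4.000e-04]
cBR [ 6.109e-01 -4.210e-02  7.680e-02  1.000e-04]
cFR [ 0.4789 -0.0705  0.0569  0.0011]
cFL [4.285e-01 2.137e-01 6.070e-02 4.000e-04]
cBL [5.559e-01 2.300e-01 9.210e-02 4.000e-04]
screwFR [ 4.848e-01 -6.080e-02  6.280e-02  2.000e-04]
screwFL [0.4363 0.215  0.0532 0.0005]
knob [5.285e-01 2.101e-01 1.011e-01 4.000e-04]
[[-0.0001 -0.0008]
 [-0.0001 -0.0003]
 [-0.0003 -0.0001]
 [-0.0003 -0.0003]
 [ 0.0007 -0.0046]
 [-0.0013  0.0013]
 [-0.0005  0.0003]
 [ 0.0014 -0.0099]
 [-0.0001 -0.0003]
 [ 0.      0.0026]]
lab 0.16876618195717621 9.933841221570885
front 0.2858267841888627 10.041463348191478
back 0.2977195526338318 10.089407909917094
screw 0.27670376882535097 10.028858552774054
centre [0.52292099 0.08571724 0.062     ]
labC [ -51.9 -101. ]
labB [-51.4 -44.6]
labA [-51.5  11.7]
labR [-51.1  67.8]
cBR [  70.4 -148.1]
cFR [ -71.  -143.7]
cFL [-70.2 142.1]
cBL [ 70.9 149.6]
screwFR [ -63.5 -137.8]
screwFL [-62.6 139. ]
knob [ 27.5 121.4]
```

```bash
cat >> h.py <<'E'
C=np.array([.5220,.0837]); Y=10.0
def b2w(x,y,z):
    u=np.deg2rad(Y); return np.array([C[0]+x*np.cos(u)-y*np.sin(u),C[1]+x*np.sin(u)+y*np.cos(u),z])
def w2b(p):
    u=np.deg2rad(Y); d=np.array(p[:2])-C; return np.array([d[0]*np.cos(u)+d[1]*np.sin(u),-d[0]*np.sin(u)+d[1]*np.cos(u),p[2]]).round(4)
E
python3 - <<'E'
from h import *
print(mv(b2w(.068,.069,.16),Y),mv(b2w(.068,.069,.088),Y))
E
```

```text
(array([-0.0605,  0.1153,  0.0913]), array([ 0.03, -0.01,  0.4 ])) (array([-0.0605,  0.1152,  0.1633]), array([ 0.03, -0.01,  0.4 ]))
```

Request:
carry_out(linear=[[-0.03,0.05,0.04],[-0.06,0.1,0.08],[-0.0605,0.115,0.09],[-0.0605,0.115,0.12],[-0.0605,0.115,0.15],[-0.0605,0.115,0.163],[-0.0605,0.115,0.163],[-0.0605,0.115,0.163]], twist=[[0,0,0.4],[0,0,0.4],[0,0,0.4],[0,0,0.4],[0,0,0.4],[0,0,0.4],[0,0,0.4],[0,0,0.4]])

```text
clock: 3.32
tcp_pos: [0.5781, 0.162, 0.0896]
tcp_rot: [0.001, -0.086, 0.996, 0.0]
ft_force: [0.8, -0.9, -0.2]
gripper_width: 0.0002
```

Run:
```python
from h import *
import pickle
w=cam("wrist"); im=snapshot("wrist"); s=get_state()
cv2.imwrite("pics/w3.png",im[:,:,::-1]); print(s["clock"],w2b(s["tcp_pos"]),s["ft_force"])
```

```text
3.375 [0.069  0.0673 0.0897] [ 0.23792345  0.24915494 -0.37493229]
```

View pics/w3.png

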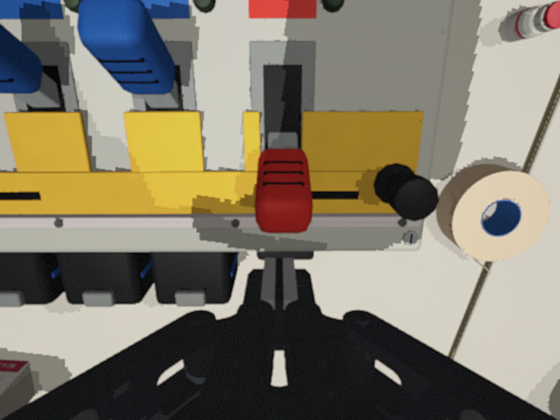

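The fingertips at (280,265) stand behind the red grip at (284,190) and are centred on it. Now I push it toward -x.

Request:
carry_out(linear=[[0.008,0,0],[0.016,0,0],[0.024,0,0],[0.032,0,0],[0.04,0,0],[0.048,0,0],[0.056,0,0],[0.06,0,0],[0.06,0,0]], twist=[[0,0,0],[0,0,0],[0,0,0],[0,0,0],[0,0,0],[0,0,0],[0,0,0],[0,0,0],[0,0,0]])

```text
clock: 4.5
tcp_pos: [0.5177, 0.1512, 0.0881]
tcp_rot: [-0.001, -0.086, 0.996, -0.0]
ft_force: [1.2, 0.2, 1.0]
gripper_width: 0.0
```

Request:
carry_out(linear=[[0.003,0,0],[0.005,0,0],[0.005,0,0]], twist=[[0,0,0],[0,0,0],[0,0,0]])

```text
clock: 4.88
tcp_pos: [0.513, 0.1503, 0.088]
tcp_rot: [-0.0, -0.086, 0.996, -0.0]
ft_force: [0.7, -0.3, 0.4]
gripper_width: -0.0
```

Request:
carry_out(linear=[[0.002,0,0],[0.003,0,0],[0.003,0,0]], twist=[[0,0,0],[0,0,0],[0,0,0]])

```text
clock: 5.25
tcp_pos: [0.5104, 0.1499, 0.0883]
tcp_rot: [-0.0, -0.086, 0.996, 0.0]
ft_force: [2.0, 0.9, -1.2]
gripper_width: -0.0005
```

Request:
carry_out(linear=[[0.002,0,0],[0.002,0,0]], twist=[[0,0,0],[0,0,0]])

```text
clock: 5.5
tcp_pos: [0.5083, 0.1495, 0.0883]
tcp_rot: [-0.0, -0.086, 0.996, 0.0]
ft_force: [0.9, 0.5, -0.4]
gripper_width: 0.0002
```

Request:
carry_out(linear=[[0.002,0,0],[0.002,0,0]], twist=[[0,0,0],[0,0,0]])

```text
clock: 5.75
tcp_pos: [0.5063, 0.1492, 0.0883]
tcp_rot: [-0.0, -0.086, 0.996, 0.0]
ft_force: [1.5, -0.4, 0.7]
gripper_width: -0.0001
```

Request:
carry_out(linear=[[0.002,0,0],[0.002,0,0]], twist=[[0,0,0],[0,0,0]])

```text
clock: 6.0
tcp_pos: [0.5044, 0.1488, 0.0883]
tcp_rot: [-0.0, -0.086, 0.996, 0.0]
ft_force: [2.3, 0.6, -0.4]
gripper_width: -0.0001
```

Request:
carry_out(linear=[[0.002,0,0],[0.002,0,0]], twist=[[0,0,0],[0,0,0]])

```text
clock: 6.25
tcp_pos: [0.5035, 0.1487, 0.0888]
tcp_rot: [0.001, -0.086, 0.996, 0.0]
ft_force: [7.0, 1.4, -0.7]
gripper_width: 0.0002
```

Run:
```python
from h import *
im=snapshot("wrist"); s=get_state()
cv2.imwrite("pics/w4.png",im[:,:,::-1]); print(s["clock"],w2b(s["tcp_pos"]),s["ft_force"])
```

```text
6.3 [-0.0069  0.0672  0.0888] [ 5.37837517  1.14151811 -2.04093383]
```

View pics/w4.png

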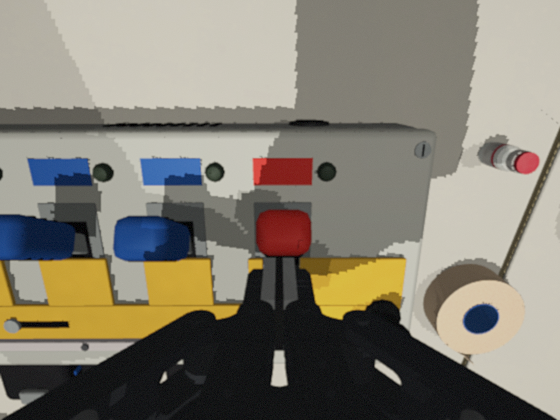

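The red lever is over on the off side, and the force rise to about 6 N at the expected place confirms its stop. Next is the knob.

Run:
```python
from h import *
print(mv(b2w(.030,.157,.17),Y),mv(b2w(.030,.157,.080),Y))
```

```text
(array([-0.0369,  0.0899, -0.0811]), array([ 0.02,  0.13, -0.11])) (array([-0.0367,  0.0898,  0.0089]), array([ 0.02,  0.13, -0.11]))
```

Request:
carry_out(linear=[[-0.01,0,0],[-0.015,0,-0.045],[-0.02,0.03,-0.07],[-0.037,0.075,-0.075],[-0.037,0.09,-0.07],[-0.037,0.09,-0.04],[-0.037,0.09,0.0],[-0.037,0.09,0.01],[-0.037,0.09,0.01],[-0.037,0.09,0.01]], twist=[[0,0,0],[0,0,0],[0,0,0],[0,0,0],[0,0,0],[0,0,0],[0,0,0],[0,0,0],[0,0,0],[0,0,0]])

```text
clock: 7.55
tcp_pos: [0.5245, 0.2438, 0.0798]
tcp_rot: [0.001, -0.086, 0.996, 0.0]
ft_force: [-0.3, 0.2, 0.4]
gripper_width: -0.0001
```

Run:
```python
from h import *
im=snapshot("wrist"); s=get_state()
cv2.imwrite("pics/w5.png",im[:,:,::-1]); print(s["clock"],w2b(s["tcp_pos"]),s["ft_force"])
```

```text
7.6 [0.0302 0.1573 0.0798] [ 0.65270785 -0.24437453  1.16010401]
```

View pics/w5.png

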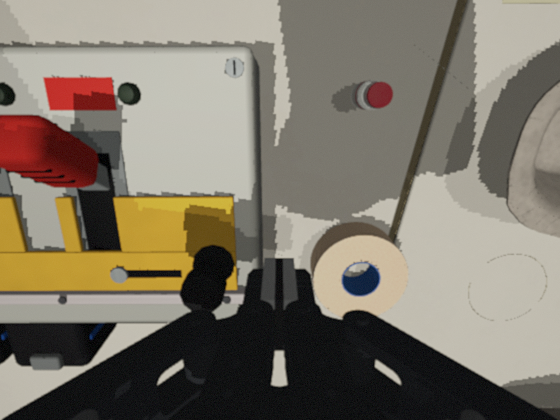

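The fingertips at (280,265) are in line with the knob, whose base is at (213,262), on its +y side. Now I slide the plate toward -y.

Request:
carry_out(linear=[[0,-0.006,0],[0,-0.012,0],[0,-0.018,0],[0,-0.024,0],[0,-0.03,0],[0,-0.03,0]], twist=[[0,0,0],[0,0,0],[0,0,0],[0,0,0],[0,0,0],[0,0,0]])

```text
clock: 8.35
tcp_pos: [0.5289, 0.2129, 0.0782]
tcp_rot: [-0.0, -0.086, 0.996, -0.0]
ft_force: [0.1, 0.6, 0.0]
gripper_width: -0.0002
```

Request:
carry_out(linear=[[0,-0.003,0],[0,-0.004,0],[0,-0.004,0]], twist=[[0,0,0],[0,0,0],[0,0,0]])

```text
clock: 8.72
tcp_pos: [0.5293, 0.21, 0.0781]
tcp_rot: [-0.0, -0.086, 0.996, -0.0]
ft_force: [0.1, 1.7, 0.2]
gripper_width: 0.0001
```

Request:
carry_out(linear=[[0,-0.002,0],[0,-0.002,0]], twist=[[0,0,0],[0,0,0]])

```text
clock: 8.98
tcp_pos: [0.5297, 0.2079, 0.0782]
tcp_rot: [-0.0, -0.086, 0.996, -0.0]
ft_force: [-0.1, 2.6, 0.2]
gripper_width: 0.0001
```

Request:
carry_out(linear=[[0,-0.002,0],[0,-0.002,0]], twist=[[0,0,0],[0,0,0]])

```text
clock: 9.22
tcp_pos: [0.5298, 0.207, 0.0782]
tcp_rot: [-0.0, -0.087, 0.996, 0.001]
ft_force: [-0.4, 6.1, -0.9]
gripper_width: 0.0001
```

Request:
carry_out(linear=[[0,-0.001,0],[0,-0.001,0]], twist=[[0,0,0],[0,0,0]])

```text
clock: 9.48
tcp_pos: [0.5298, 0.2068, 0.0783]
tcp_rot: [-0.0, -0.087, 0.996, 0.001]
ft_force: [-1.2, 9.3, -1.2]
gripper_width: -0.0
```

Run:
```python
from h import *
print(mv(b2w(-.068,.013,.17),Y))
```

```text
(array([ 0.097 , -0.1068, -0.0919]), array([ 0.12,  0.01, -0.03]))
```

Request:
carry_out(linear=[[0,0.008,0],[0,0.008,-0.045],[0.03,-0.02,-0.085],[0.07,-0.065,-0.092],[0.097,-0.105,-0.092],[0.097,-0.106,-0.092],[0.097,-0.106,-0.092]], twist=[[0,0,0],[0,0,0],[0,0,0],[0,0,0],[0,0,0],[0,0,0],[0,0,0]])

```text
clock: 10.35
tcp_pos: [0.4531, 0.084, 0.1704]
tcp_rot: [0.0, -0.086, 0.996, 0.0]
ft_force: [0.0, 0.5, -0.1]
gripper_width: 0.0001
```

Run:
```python
from h import *
im=snapshot("top"); s=get_state()
cv2.imwrite("pics/t2.png",cv2.resize(im[150:290,160:380,::-1],None,fx=3.6,fy=3.6,interpolation=cv2.INTER_CUBIC)); print(s["clock"],w2b(s["tcp_pos"]),s["ft_force"])
print(mv(b2w(-.068,.013,.088),Y))
t=cam("top")
for k in(0,.028): print((proj(t,b2w(.03,.125-k,.098))-[160,150])*3.6)
```

```text
10.4 [-0.0677  0.0128  0.1703] [ 0.09034263 -0.02652722 -0.30962959]
(array([0.0003, 0.0003, 0.0823]), array([-0.01, -0.  , -0.08]))
[[198.68670757 233.51620501]]
[[241.4387322  225.17817951]]
```

View pics/t2.png

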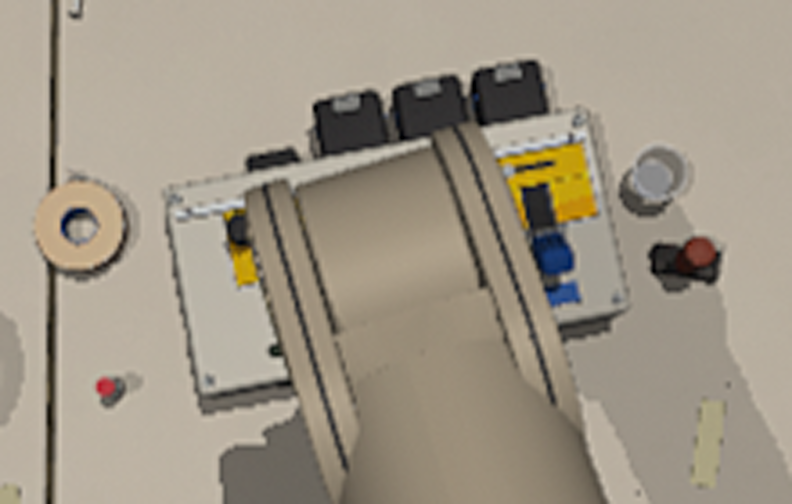

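The knob at about (238,230) in the crop matches the home prediction of (241,225), and the bystanders are unmoved. Next I feel lever A.

Request:
carry_out(linear=[[0,0,0.04],[0,0,0.07],[0,0,0.082],[0,0,0.082],[-0.006,0,0.082],[-0.012,0,0.082],[-0.016,0,0.082],[-0.016,0,0.082]], twist=[[0,0,0],[0,0,0],[0,0,0],[0,0,0],[0,0,0],[0,0,0],[0,0,0],[0,0,0]])

```text
clock: 11.4
tcp_pos: [0.469, 0.0868, 0.0885]
tcp_rot: [0.0, -0.086, 0.996, 0.0]
ft_force: [-0.6, -0.9, 0.6]
gripper_width: 0.0
```

Request:
carry_out(linear=[[-0.002,0,0],[-0.002,0,0]], twist=[[0,0,0],[0,0,0]])

```text
clock: 11.65
tcp_pos: [0.4705, 0.0871, 0.0883]
tcp_rot: [-0.0, -0.086, 0.996, 0.0]
ft_force: [-4.1, 1.1, 3.9]
gripper_width: -0.0001
```

Request:
carry_out(linear=[[-0.002,0,0],[-0.002,0,0]], twist=[[0,0,0],[0,0,0]])

```text
clock: 11.9
tcp_pos: [0.4722, 0.0874, 0.0882]
tcp_rot: [-0.001, -0.086, 0.996, 0.0]
ft_force: [-5.8, -0.6, 5.0]
gripper_width: 0.0
```

Request:
carry_out(linear=[[-0.002,0,0],[-0.002,0,0]], twist=[[0,0,0],[0,0,0]])

```text
clock: 12.15
tcp_pos: [0.4735, 0.0876, 0.0881]
tcp_rot: [-0.001, -0.086, 0.996, -0.0]
ft_force: [-9.3, -1.7, 7.7]
gripper_width: 0.0001
```

Lever A gives about 8 mm, then the force builds past 10 N, far above the 2–4 N of a free lever, so it is bolted. I back off and try B.

Request:
carry_out(linear=[[0.01,0,0],[0.022,0,0],[0.022,-0.03,0],[0.022,-0.056,0],[0.022,-0.056,0],[0.016,-0.056,0],[0.01,-0.056,0],[0.006,-0.056,0],[0.006,-0.056,0]], twist=[[0,0,0],[0,0,0],[0,0,0],[0,0,0],[0,0,0],[0,0,0],[0,0,0],[0,0,0],[0,0,0]])

```text
clock: 13.28
tcp_pos: [0.4783, 0.032, 0.0881]
tcp_rot: [-0.0, -0.086, 0.996, 0.0]
ft_force: [-1.6, 0.6, 0.2]
gripper_width: 0.0002
```

Request:
carry_out(linear=[[-0.002,0,0],[-0.002,0,0]], twist=[[0,0,0],[0,0,0]])

```text
clock: 13.52
tcp_pos: [0.4802, 0.0321, 0.0882]
tcp_rot: [-0.0, -0.086, 0.996, 0.0]
ft_force: [-2.8, 1.0, 2.4]
gripper_width: -0.0001
```

Request:
carry_out(linear=[[-0.002,0,0],[-0.002,0,0]], twist=[[0,0,0],[0,0,0]])

```text
clock: 13.78
tcp_pos: [0.4818, 0.0322, 0.0883]
tcp_rot: [-0.0, -0.086, 0.996, 0.0]
ft_force: [-7.1, -0.2, 5.6]
gripper_width: -0.0001
```

Request:
carry_out(linear=[[-0.002,0,0],[-0.002,0,0]], twist=[[0,0,0],[0,0,0]])

```text
clock: 14.02
tcp_pos: [0.4832, 0.0324, 0.0881]
tcp_rot: [-0.001, -0.086, 0.996, 0.0]
ft_force: [-9.7, -0.8, 6.7]
gripper_width: 0.0001
```

B behaves the same as A, so it is bolted too. Now C.

Request:
carry_out(linear=[[0.01,0,0],[0.022,0,0],[0.022,-0.03,0],[0.022,-0.056,0],[0.022,-0.056,0],[0.016,-0.056,0],[0.01,-0.056,0],[0.006,-0.056,0],[0.006,-0.056,0]], twist=[[0,0,0],[0,0,0],[0,0,0],[0,0,0],[0,0,0],[0,0,0],[0,0,0],[0,0,0],[0,0,0]])

```text
clock: 15.15
tcp_pos: [0.4879, -0.0232, 0.0881]
tcp_rot: [-0.0, -0.087, 0.996, 0.0]
ft_force: [-0.2, 1.0, -0.7]
gripper_width: -0.0003
```

Request:
carry_out(linear=[[-0.002,0,0],[-0.002,0,0]], twist=[[0,0,0],[0,0,0]])

```text
clock: 15.4
tcp_pos: [0.4898, -0.0231, 0.0883]
tcp_rot: [-0.0, -0.086, 0.996, 0.0]
ft_force: [-3.2, 2.0, 2.6]
gripper_width: -0.0002
```

Request:
carry_out(linear=[[-0.002,0,0],[-0.002,0,0]], twist=[[0,0,0],[0,0,0]])

```text
clock: 15.65
tcp_pos: [0.4921, -0.023, 0.0884]
tcp_rot: [0.0, -0.086, 0.996, -0.0]
ft_force: [-3.0, 0.4, 2.0]
gripper_width: -0.0001
```

Request:
carry_out(linear=[[-0.002,0,0],[-0.002,0,0]], twist=[[0,0,0],[0,0,0]])

```text
clock: 15.9
tcp_pos: [0.4941, -0.0226, 0.0883]
tcp_rot: [0.0, -0.086, 0.996, -0.0]
ft_force: [-2.4, -0.5, 0.9]
gripper_width: 0.0001
```

C keeps moving at a steady ~3 N, so it is free. I push on with checks.

Request:
carry_out(linear=[[-0.002,0,0],[-0.004,0,0],[-0.006,0,0],[-0.006,0,0]], twist=[[0,0,0],[0,0,0],[0,0,0],[0,0,0]])

```text
clock: 16.4
tcp_pos: [0.5001, -0.0214, 0.0883]
tcp_rot: [0.0, -0.086, 0.996, -0.0]
ft_force: [-2.1, -0.2, 1.9]
gripper_width: -0.0001
```

Request:
carry_out(linear=[[-0.005,0,0],[-0.011,0,0],[-0.017,0,0],[-0.023,0,0],[-0.029,0,0],[-0.035,0,0],[-0.039,0,0],[-0.041,0,0],[-0.041,0,0]], twist=[[0,0,0],[0,0,0],[0,0,0],[0,0,0],[0,0,0],[0,0,0],[0,0,0],[0,0,0],[0,0,0]])

```text
clock: 17.52
tcp_pos: [0.5402, -0.0144, 0.0882]
tcp_rot: [0.0, -0.086, 0.996, -0.0]
ft_force: [-1.2, 0.2, -0.9]
gripper_width: -0.0003
```

Request:
carry_out(linear=[[-0.002,0,0],[-0.004,0,0],[-0.004,0,0]], twist=[[0,0,0],[0,0,0],[0,0,0]])

```text
clock: 17.9
tcp_pos: [0.5443, -0.0137, 0.0884]
tcp_rot: [0.0, -0.086, 0.996, 0.0]
ft_force: [-1.4, -0.7, -0.3]
gripper_width: -0.0001
```

Request:
carry_out(linear=[[-0.002,0,0],[-0.002,0,0]], twist=[[0,0,0],[0,0,0]])

```text
clock: 18.15
tcp_pos: [0.5463, -0.0134, 0.0883]
tcp_rot: [0.0, -0.086, 0.996, 0.0]
ft_force: [-2.1, -0.3, -0.8]
gripper_width: -0.0002
```

Request:
carry_out(linear=[[-0.002,0,0],[-0.002,0,0]], twist=[[0,0,0],[0,0,0]])

```text
clock: 18.4
tcp_pos: [0.5468, -0.0133, 0.0881]
tcp_rot: [-0.001, -0.086, 0.996, 0.0]
ft_force: [-8.7, -0.3, 4.4]
gripper_width: 0.0
```

Request:
carry_out(linear=[[-0.0015,0,0],[-0.0015,0,0]], twist=[[0,0,0],[0,0,0]])

```text
clock: 18.65
tcp_pos: [0.5471, -0.0133, 0.088]
tcp_rot: [-0.003, -0.086, 0.996, 0.0]
ft_force: [-16.1, -1.3, 10.6]
gripper_width: 0.0001
```

The stop is reached firmly. I retreat, lift clear and check.

Request:
carry_out(linear=[[0.006,0,0],[0.012,0,0],[0.012,0,-0.05],[0.012,0,-0.1],[0.07,0.03,-0.15],[0.12,0.05,-0.18],[0.12,0.05,-0.18],[0.12,0.05,-0.18],[0.12,0.05,-0.18]], twist=[[0,0,0],[0,0,0],[0,0,0],[0,0,0],[0,0,0],[0,0,0],[0,0,0],[0,0,0],[0,0,0]])

```text
clock: 19.77
tcp_pos: [0.4231, 0.0156, 0.2679]
tcp_rot: [0.0, -0.086, 0.996, 0.0]
ft_force: [-0.2, 0.4, -0.2]
gripper_width: -0.0002
```

Run:
```python
from h import *
w=cam("wrist"); im=snapshot("wrist"); s=get_state()
print(s["clock"],w2b(s["tcp_pos"]),s["ft_force"])
for n,y,sg in(("red",.069,-1),("A",.013,-1),("B",-.043,-1),("C",-.099,1)):
    q=proj(w,b2w(sg*.0384,y,.110))[0]; print(n,q.round()); cv2.circle(im,tuple(int(v) for v in q),4,(0,255,0),1)
q=proj(w,b2w(.03,.097,.098))[0]; cv2.circle(im,tuple(int(v) for v in q),4,(255,0,255),1); print("knob",q.round())
cv2.imwrite("pics/w6.png",im[:,:,::-1])
```

```text
19.825 [-0.1092 -0.05    0.2676] [-1.07801146  0.36012897 -0.17248225]
red [401. 258.]
A [343. 258.]
B [286. 259.]
C [232. 325.]
knob [416. 311.]
```

View pics/w6.png

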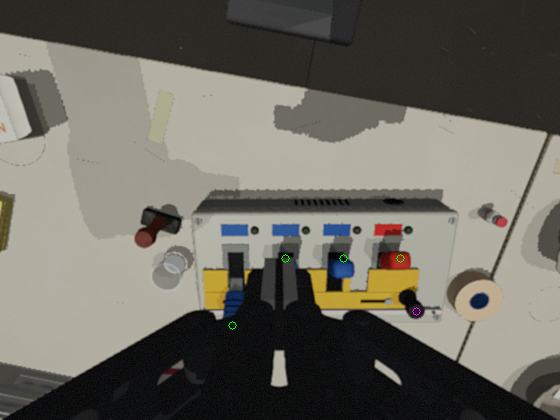

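The wrist view shows the red lever at its off mark (401,258) and the knob at its home mark (416,311). A is still off within its play (343,268), C is over on the on side (235,305), and the bystanders are in place. I'm handing in.

```bash
python3 -c "
from plant import *
s=get_state(); print(s['clock'],s['qvel'].round(3)); sign_off()"
```

```text
19.825 [ 0.004  0.009  0.001  0.001 -0.     0.004 -0.002]
the job is handed in; nothing more can be done
```

I switched the cool box over to battery lever C and handed the job in at about 20 s, with the arm clear of everything. The hand-in gave no verdict.

- **Mains lever:** I pushed it to its off stop, where the force rose to about 6 N. In the last picture it sits on its predicted off mark.
- **Interlock plate:** I slid it by its knob to the home stop, where the force reached about 9 N. The knob matches its predicted home position in both later views.
- **Levers A and B:** both gave a few millimetres, then the force climbed past 10 N, so I took them as bolted and left them off. The last picture shows A slightly into its play.
- **Lever C:** it swung over at about 3 N and I pressed it to its on stop. The last push there read about 19 N in all, the highest force I saw and under the 25 N limit.

The fingers hid B and partly hid C in the last picture. B being off and C being fully on therefore rest mainly on the force and position readings. None of the things round the box looked moved, and no check failed or disagreed beyond 1–3 mm differences between the camera position estimates.

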